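# Index the meter table to its next stop

## Task

The electricity meter is clamped on an indexing table. Index it one stop counter-clockwise (seen from above): pull the sprung index knob up out of its hole, swing the table round by it, feel for the hole of the thin adjustable stop plate, which the setter has clamped with its hole 44 degrees or more on from the present one, and let the pin drop fully home in that hole. Do not wrench the pin (never load it with more than 20 N), leave the loose things on the bench alone, and let go at the end.

Things in the scene. Friction and masses are not known exactly. Their poses are not given: they have to be found in the camera images.
- index_base: Fixed round base of the indexing table, 344 mm across (four feet reach 203 mm out). Origin: on the turning axis, at bench level; z up. Ring face 40 mm up; holes on a 145 mm radius. Its +x axis points at the hole the pin starts in; the table's arm with the knob starts along it. A dark, 1.2 mm thick stop plate with bevelled ends lies on the ring, 36 deg to each side of its hole, which is 44 deg or more on; the ring's own next hole is at 130 deg.
- table_top (a joint): Angle of the turning table with meter and arm, rad: 0 with the pin in its starting hole, growing counter-clockwise from above; the knob lies at this angle from the base's +x axis. Stiff bearing (3 N at the knob, about 6 N with the pin dragging on a face): it stays where left. The meter on it is 160 mm across, its top 142 mm above the bench, inside the knob's path.
- knob (a point): Centre of the index pin's black knob, an upright cylinder 28 mm across and 28 mm tall, 145 mm from the turning axis, 112 mm above the bench with the pin home. Below it a 12 mm stem and the barrel, its top 84 mm up. It pulls straight up 16 mm to a stop; spring 7 N at home, 14 N at the stop. Pin 10 mm thick, round nose, 9 mm deep in the ring: clear above 9 mm, clear of the stop plate above 10.2 mm. Holes 12 mm. The spring loads a dragging pin with 12 N.
- screwdriver: Bystander: screwdriver, 200 mm long, lying beside the base. Origin at its middle, underside.
- ferrule_jar: Bystander: small jar, 54 mm across, 75 mm tall, beside the base. Origin under its centre.
- terminal_cover: Bystander: black plastic terminal cover, 62 x 115 x 24 mm. Origin under its centre.
- spanner: Bystander: open-ended spanner, 170 mm long. Origin at its middle, underside.
- busbar: Bystander: painted busbar offcut, 190 x 25 x 6 mm, lying flat. Origin under its centre.
- spare_meter: Bystander: round electricity meter standing face up on the bench, 160 mm across, 84 mm tall. Origin under its centre.
- tape_roll: Bystander: roll of tape lying flat, 96 mm across, 19 mm tall. Origin at its centre, underside.

How it is judged:
On the way, in this order (a step that is already met when the one before it is completed fails the run):
1. the knob is pulled up until the pin is clear of its starting hole (z of knob in the frame of index_base above 0.1203 m and value of joint table_top below 0.25 rad), for 0.05 s.
2. the table is swung on with the pin out (z of knob in the frame of index_base above 0.1203 m and value of joint table_top between 0.3 and 2 rad), for 0.05 s.
At the end, for the whole second after the job is handed in: Index pin fully home (knob less than 2 mm above its lowest position) in the stop plate's hole, the next one counter-clockwise (table angle between 0.74 and 2.0 rad), the table at rest and let go (z of knob in the frame of index_base below 0.114 m and value of joint table_top between 0.74 and 2 rad and velocity of joint table_top between -0.02 and 0.02 rad/s); the robot touches nothing.
It fails at once if the index pin is loaded with more than 20 N against the ring or the stop plate (contact force between index_pin_c0 and anything else above 20 N).
It fails at once if one of the loose things on the bench is pushed more than 20 mm (distance of any of screwdriver, ferrule_jar, terminal_cover, spanner, busbar, spare_meter, tape_roll from where it was at the start of the episode above 0.02 m).
It also fails if it takes over 72 s, if anything falls off the work surface, if the arm or the gripper's body presses on something with over 40 N, if the wrist force passes 120 N, or if a joint passes its speed limit or range.

## Robot

A 6-joint arm with a two-finger parallel gripper is mounted at the origin on the work surface. World frame = base frame: x ahead of the robot, y to its left, z up, the work surface at z = 0. Lengths are in m, angles in rad, forces in N, time in s.
With the tool pointing down it reaches from about 0.425 to 0.95 m from the base axis. Payload 3.5 kg.
Tool frame: the origin (TCP) lies on the mounting face of the last link; the fingertips stand 173 mm ahead of it and the grasp point (between the pads) lies 155 mm ahead of it; z points along the fingers, x is the direction in which the jaws open and shut, and the axes are right-handed (so a half turn about z gives the same grasp; the last joint's range is limited). The gripper opens to 85 mm and grips with 20 to 120 N. Pads are 22 mm wide; open, the fingers measure 114 mm over their backs; the gripper's body (76 mm by 85 mm) begins 54 mm behind the grasp point. The pads swing forward as they close: fully open they stand 13 mm farther back than shut.
Start: joints at [-1.267, 0.286, 1.577, -0, 1.279, -0.15], TCP at [0.296, -0.607, 0.405] pointing down, gripper open.
Joint ranges: [-2.77, 2.77], [-0.9, 2.22], [0.21, 2.48], [-1.53, 4.67], [0.24, 2.81], [-2.84, 2.84]. Speed limits (rad/s): [2.79, 2.79, 3.14, 3.14, 3.14, 3.14].

## Interface

Orientations are given as a unit quaternion [x, y, z, w].
In Python, from plant import get_state, read_camera, sign_off gives the robot as it stands.
- The arm moves only by the shell command python3 -m jog 'ROWS' [FORCE]. ROWS is JSON, a list of rows, each an object of numbers: "grip": the closure, from 0 (fully open) to 1 (shut); "x", "y", "z": the shift along the tool's x, y, z in mm; "rx", "ry", "rz": the turn, a rotation vector about the tool's x, y, z in degrees. A call has 1 to 8 rows; each row shifts and turns the commanded pose from where the row before left it, along the tool's axes as they then stand; what a row does not reach is not made up. A row lasts 1/12 s, in which the tool goes at most 41.7 mm and 7.16 degrees, less where a joint would pass 70% of its speed; a pose out of reach is approached as far as the arm can. A call with a gripper value outside its range is refused whole. The fingers move at their own pace and stop on an object; FORCE is the grip in N (left out, the last holds). Time passes only in rows, so rows that do not move let the fingers close. It gives the time, the measured TCP pose, the force and the opening at its end, in the units of the state.
- get_state(): the state, without advancing time (a new reading comes with each control period).
- read_camera(name): name is "scene" or "top" or "wrist"; returns a dict with "frame" (420x560x3 uint8, red, green, blue), "intrinsics" (3x3 intrinsics, pixels), "R" (3x3) and "t" (3): a world point X has camera coordinates R X + t. Camera axes: x right, y down, z forward; pixel columns grow to the right and rows downward; lengths in m; the calibration is good to about 2 mm. A picture is of the moment at which its call begins. There is no depth.
- sign_off(): hands the job in, once; it reports no verdict.
The state is a dict: "time": time; "qpos": joint angles; "dq": joint speeds; "joint_efforts": joint torques, N m; "eef_pos": TCP position; "tcp_rot": TCP orientation; "contact_force": force on the tool from outside, world axes, zero at the start; "wrist_torque": the same for the moment, N m; "opening": opening from 0.0 (shut) to 1.0 (fully open).
Only numpy, scipy, OpenCV 4.12 (cv2) and the standard library are available. Lean on these libraries where they do the work, as an engineer would, in place of code of your own. Each camera call takes 0.05 s, during which the arm holds its last target.

## Working session

There is one attempt and no reset: what is moved stays moved. The work goes in short steps, Python scripts to look and compute and a shell command to move; the robot and the scene stay as the last step left them, time stands still between calls to the robot, and variables do not carry over. Pictures are saved under pics/ and viewed, and the job is handed in when it is done.

```bash
ls; mkdir -p pics; python3 - <<'E'
from plant import get_state, read_camera
import cv2,numpy as np
print(get_state())
for n in ("scene","top"):
    c=read_camera(n); cv2.imwrite(f"pics/{n}0.png",c["frame"][:,:,::-1]); print(n,c["intrinsics"],c["R"],c["t"])
E
```

```text
pics
{'time': 0.0, 'qpos': array([-1.26700319e+00,  2.87150104e-01,  1.57818516e+00, -3.65899157e-06,
        1.27862933e+00, -1.49977279e-01]), 'dq': array([-6.65354845e-05, -4.75651403e-04, -6.96242121e-06,  2.89005409e-04,
        5.90833783e-04, -9.28580312e-04]), 'joint_efforts': array([-6.91380847e-04, -4.05987847e+01, -2.92628521e+01, -1.58770313e-04,
        5.80392749e-03, -3.59948444e-07]), 'eef_pos': array([ 0.29585253, -0.60641915,  0.40335267]), 'tcp_rot': array([ 8.48043756e-01, -5.29924883e-01, -9.01698957e-04, -7.70365676e-04]), 'contact_force': array([-0.77986881,  0.03909332,  0.09733728]), 'wrist_torque': array([ 0.03731136, -0.00032846,  0.02937995]), 'opening': 1.000472556399509}
scene [[397.11761331   0.         276.63396832]
 [  0.         397.11761331 209.83519812]
 [  0.           0.           1.        ]] [[-0.22459658  0.97441559 -0.00840471]
 [ 0.5607177   0.12217815 -0.81894332]
 [-0.79696426 -0.18864454 -0.57381286]] [ 0.0990864  -0.20386524  1.52566107]
top [[511.73568993   0.         277.86344798]
 [  0.         511.73568993 213.60761339]
 [  0.           0.           1.        ]] [[ 0.01757821 -0.99982634  0.00618884]
 [-0.97658766 -0.01849629 -0.21432317]
 [ 0.21440042 -0.00227652 -0.9767432 ]] [0.01708335 0.53207791 1.51750505]
```

View pics/scene0.png

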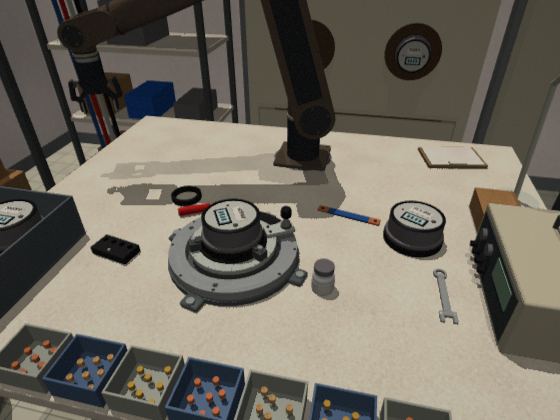

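View pics/top0.png

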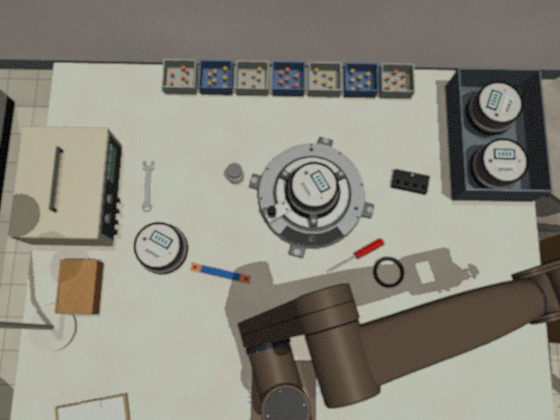

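```bash
python3 - <<'E'
from plant import get_state, read_camera
import cv2,numpy as np
f=cv2.imread("pics/top0.png"); cv2.imwrite("pics/top0z.png",cv2.resize(f[125:265,235:385],None,fx=4.2,fy=4.2,interpolation=cv2.INTER_CUBIC))
f=cv2.imread("pics/scene0.png"); cv2.imwrite("pics/scene0z.png",cv2.resize(f[170:320,150:350],None,fx=4,fy=4,interpolation=cv2.INTER_CUBIC))
E
```

```text
(no output)
```

View pics/top0z.png

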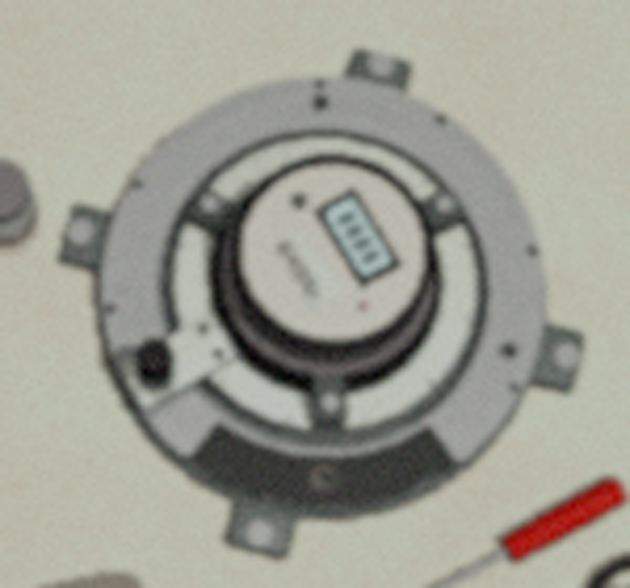

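View pics/scene0z.png

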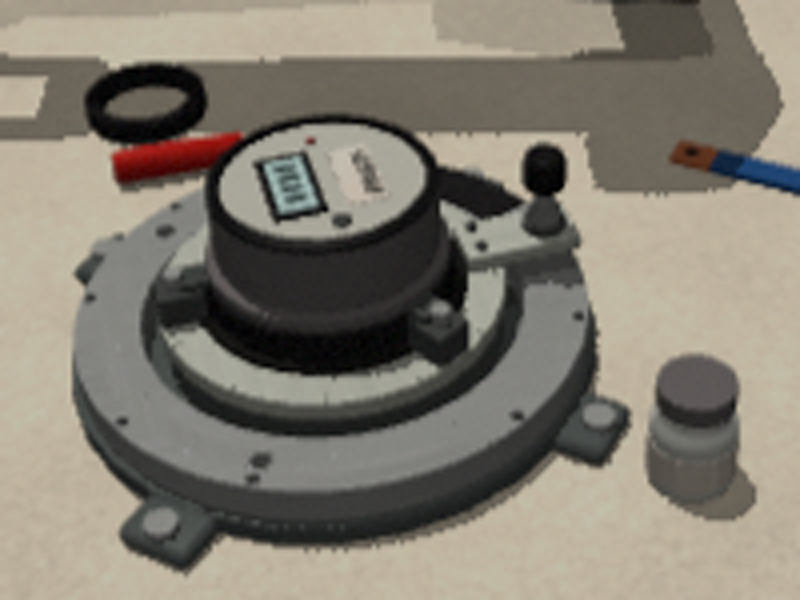

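```bash
cat > h.py <<'E'
import numpy as np,cv2
from plant import get_state, read_camera
from scipy.spatial.transform import Rotation as Ro
from scipy.optimize import least_squares
def ray(c,uv):
    K,R,t=map(np.array,(c["intrinsics"],c["R"],c["t"]))
    d=R.T@np.linalg.solve(K,np.array([uv[0],uv[1],1.])); return -R.T@t,d/np.linalg.norm(d)
def onz(c,uv,z):
    o,d=ray(c,uv); return o+d*(z-o[2])/d[2]
def proj(c,X):
    p=c["R"]@X+c["t"]; p=c["intrinsics"]@p; return p[:2]/p[2]
def two(c1,u1,c2,u2):
    o1,d1=ray(c1,u1);o2,d2=ray(c2,u2)
    s=np.linalg.lstsq(np.c_[d1,-d2],o2-o1,rcond=None)[0]
    a,b=o1+s[0]*d1,o2+s[1]*d2; return (a+b)/2,np.linalg.norm(a-b)
E
python3 - <<'E'
from h import *
t=read_camera("top"); s=read_camera("scene")
zt=lambda x,y:((x+.5)/4.2-.5+235,(y+.5)/4.2-.5+125)
zs=lambda x,y:((x+.5)/4-.5+150,(y+.5)/4-.5+170)
def blob(c,uv,r,thr=None):
    g=cv2.cvtColor(c["frame"],cv2.COLOR_RGB2GRAY).astype(float)
    u,v=map(int,np.round(uv)); w=g[v-r:v+r+1,u-r:u+r+1]; m=np.median(w)
    k=np.clip(m-w-8,0,None) ; yy,xx=np.mgrid[-r:r+1,-r:r+1]; return (u+(k*xx).sum()/k.sum(),v+(k*yy).sum()/k.sum())
A=blob(t,zt(320,102),3);B=blob(t,zt(509,350),3);H=zt(322,476)
P=np.array([onz(t,A,.04),onz(t,B,.04),onz(t,H,.041)])[:,:2]
C=least_squares(lambda c:np.linalg.norm(P-c,axis=1)-.145,P.mean(0))
print("px",A,B,H,"\n",P,C.x,C.fun)
k,e=two(t,zt(154,362),s,zs(545,169)); print("knob2",k,e, "top z.116:",onz(t,zt(154,362),.116), "sc", onz(s,zs(545,169),.114))
# scene holes
As=zs(262,461); Bs=zs(166,230); print("scene holes",onz(s,As,.04),onz(s,Bs,.04))
for p in P: print(np.degrees(np.arctan2(*(p-C.x)[::-1])))
print("knob",np.degrees(np.arctan2(*(k[:2]-C.x)[::-1])),np.linalg.norm(k[:2]-C.x))
# ring outer contour
for i in range(24): pass
E
```

```text
px (np.float64(310.7897196261682), np.float64(148.9929906542056)) (np.float64(355.6244541484716), np.float64(207.9825327510917)) (311.2857142857143, 237.95238095238096) 
 [[ 0.74942266 -0.07498389]
 [ 0.5581359  -0.21581012]
 [ 0.46051398 -0.07753654]] [ 0.60499205 -0.07860846] [-5.23912004e-04 -1.79501476e-05 -5.17960122e-04]
knob2 [0.52780038 0.04610266 0.11282051] 0.0010283517054366252 top z.116: [0.52698819 0.04657309 0.116     ] sc [0.52950283 0.04593012 0.114     ]
scene holes [ 0.74851747 -0.07510671  0.04      ] [ 0.55478243 -0.21687127  0.04      ]
1.4375709255320877
-108.85570103825192
179.57491679262418
knob 121.75600802309816 0.1466677110520462
```

```bash
cat >> h.py <<'E'
def delta(p,yawdeg):
    """tool-frame mm shift and rotvec deg from measured pose to tool-down pose with tool x at yawdeg"""
    s=get_state(); R0=Ro.from_quat(s["tcp_rot"])
    a=np.radians(yawdeg); x=np.array([np.cos(a),np.sin(a),0]); z=np.array([0,0,-1.]); y=np.cross(z,x)
    R1=Ro.from_matrix(np.c_[x,y,z])
    d=R0.inv().apply(np.array(p)-s["eef_pos"])*1000
    print("shift mm",d.round(2),"rot deg",np.degrees((R0.inv()*R1).as_rotvec()).round(2))
def st():
    s=get_state(); R=Ro.from_quat(s["tcp_rot"]).as_matrix()
    print("t %.2f"%s["time"],"p",s["eef_pos"].round(4),"yaw %.2f"%np.degrees(np.arctan2(R[1,0],R[0,0])),"z",R[:,2].round(4),"F",s["contact_force"].round(2),"open %.3f"%s["opening"])
E
python3 -c "
from h import *
st();delta([.5287,.0457,.375],-58.7)"
```

```text
t 0.20 p [ 0.2959 -0.6065  0.4038] yaw -64.00 z [-5.0e-04  1.4e-03 -1.0e+00] F [-0.59 -0.64 -0.07] open 1.001
shift mm [-484.1  -495.17   29.66] rot deg [-0.02  0.09 -5.3 ]
```

```bash
python3 -m jog '[{"x":-24,"y":-24.5},{"x":-24,"y":-24.5},{"x":-24,"y":-24.5},{"x":-24,"y":-24.5},{"x":-24,"y":-24.5},{"x":-24,"y":-24.5},{"x":-24,"y":-24.5},{"x":-24,"y":-24.5}]'; python3 -m jog '[{"x":-24,"y":-24.5},{"x":-24,"y":-24.5},{"x":-24,"y":-24.5},{"x":-24,"y":-24.5},{"x":-24,"y":-24.5},{"x":-24,"y":-24.5},{"x":-24,"y":-24.5},{"x":-24,"y":-24.5}]'; python3 -m jog '[{"x":-24,"y":-24.5},{"x":-24,"y":-24.5},{"x":-24,"y":-24.5},{"x":-24,"y":-24.5,"rz":-5.3},{"grip":0.2},{"grip":0.2}]'
python3 -c "
from h import *
st();delta([.5287,.0457,.375],-58.7)
c=read_camera('wrist'); cv2.imwrite('pics/w1.png',c['frame'][:,:,::-1])"
```

```text
t 0.20 p [ 0.2959 -0.6065  0.4038] yaw -64.00 z [-5.0e-04  1.4e-03 -1.0e+00] F [-0.59 -0.64 -0.07] open 1.001
shift mm [-484.1  -495.17   29.66] rot deg [-0.02  0.09 -5.3 ]$[0]: bad value
$[0]: bad value
$[0]: bad value
```

View pics/w1.png

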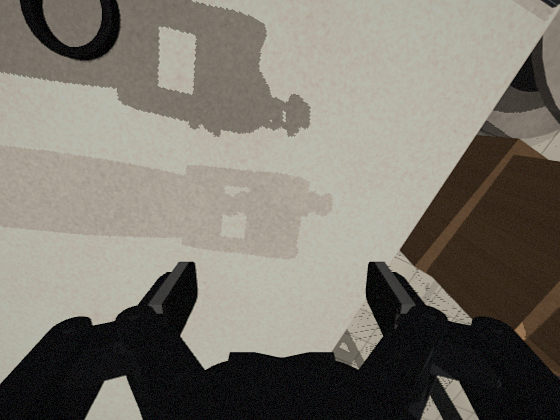

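```bash
python3 -m jog '[{"grip":0,"x":-24,"y":-24.5,"z":0,"rx":0,"ry":0,"rz":0}]'
```

```text
time: 0.33
eef_pos: [0.3055, -0.5773, 0.4039]
tcp_rot: [0.847, -0.532, 0.0, 0.001]
contact_force: [0.0, 0.4, -0.3]
opening: 0.997
```

```bash
python3 -m jog '[{"grip":0,"x":-24,"y":-24.5},{"grip":0,"x":-24,"y":-24.5},{"grip":0,"x":-24,"y":-24.5},{"grip":0,"x":-24,"y":-24.5},{"grip":0,"x":-24,"y":-24.5},{"grip":0,"x":-24,"y":-24.5},{"grip":0,"x":-24,"y":-24.5},{"grip":0,"x":-24,"y":-24.5}]'
```

```text
$[0]: bad value
```

```bash
python3 -m jog '[{"grip":0,"x":-24,"y":-24.5,"z":0,"rx":0,"ry":0,"rz":0},{"grip":0,"x":-24,"y":-24.5,"z":0,"rx":0,"ry":0,"rz":0},{"grip":0,"x":-24,"y":-24.5,"z":0,"rx":0,"ry":0,"rz":0},{"grip":0,"x":-24,"y":-24.5,"z":0,"rx":0,"ry":0,"rz":0},{"grip":0,"x":-24,"y":-24.5,"z":0,"rx":0,"ry":0,"rz":0},{"grip":0,"x":-24,"y":-24.5,"z":0,"rx":0,"ry":0,"rz":0},{"grip":0,"x":-24,"y":-24.5,"z":0,"rx":0,"ry":0,"rz":0},{"grip":0,"x":-24,"y":-24.5,"z":0,"rx":0,"ry":0,"rz":0}]'
python3 -m jog '[{"grip":0,"x":-24,"y":-24.5,"z":0,"rx":0,"ry":0,"rz":0},{"grip":0,"x":-24,"y":-24.5,"z":0,"rx":0,"ry":0,"rz":0},{"grip":0,"x":-24,"y":-24.5,"z":0,"rx":0,"ry":0,"rz":0},{"grip":0,"x":-24,"y":-24.5,"z":0,"rx":0,"ry":0,"rz":0},{"grip":0,"x":-24,"y":-24.5,"z":0,"rx":0,"ry":0,"rz":0},{"grip":0,"x":-24,"y":-24.5,"z":0,"rx":0,"ry":0,"rz":0},{"grip":0,"x":-24,"y":-24.5,"z":0,"rx":0,"ry":0,"rz":0},{"grip":0,"x":-24,"y":-24.5,"z":0,"rx":0,"ry":0,"rz":0}]'
python3 -m jog '[{"grip":0.2,"x":-24,"y":-24.5,"z":0,"rx":0,"ry":0,"rz":0},{"grip":0.2,"x":-24,"y":-24.5,"z":0,"rx":0,"ry":0,"rz":0},{"grip":0.2,"x":-24,"y":-24.5,"z":0,"rx":0,"ry":0,"rz":-5.3},{"grip":0.2,"x":0,"y":0,"z":0,"rx":0,"ry":0,"rz":0},{"grip":0.2,"x":0,"y":0,"z":0,"rx":0,"ry":0,"rz":0}]'
python3 -c "
from h import *
st();delta([.5287,.0457,.375],-58.7)
c=read_camera('wrist'); cv2.imwrite('pics/w2.png',c['frame'][:,:,::-1])"
```

```text
time: 1.0
eef_pos: [0.3996, -0.3142, 0.4047]
tcp_rot: [0.848, -0.53, 0.0, -0.0]
contact_force: [0.8, -0.2, 0.2]
opening: 0.999
time: 1.67
eef_pos: [0.4915, -0.0556, 0.4049]
tcp_rot: [0.848, -0.53, 0.0, -0.0]
contact_force: [0.1, -0.9, 0.3]
opening: 1.0
time: 2.08
eef_pos: [0.526, 0.0411, 0.4046]
tcp_rot: [0.872, -0.489, -0.0, 0.0]
contact_force: [-0.4, 0.4, 0.0]
opening: 0.801
t 2.08 p [0.526  0.0411 0.4046] yaw -58.52 z [-4.e-04 -2.e-04 -1.e+00] F [-0.41  0.36  0.02] open 0.801
shift mm [-2.49 -4.66 29.58] rot deg [0.02 0.   0.18]
```

View pics/w2.png

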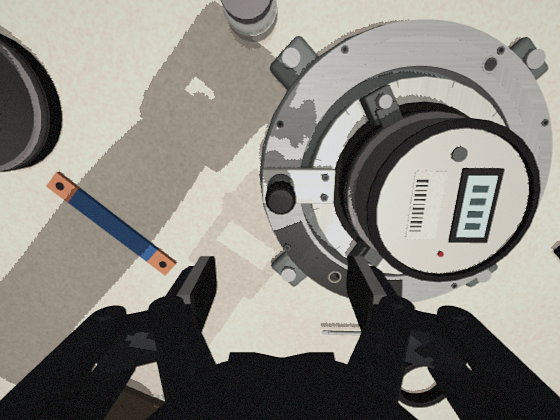

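```bash
python3 - <<'E'
from h import *
c=read_camera('wrist'); f=c['frame']; g=cv2.cvtColor(f,cv2.COLOR_RGB2GRAY)
cv2.imwrite('pics/w2k.png',cv2.resize(f[160:300,250:370,::-1],None,fx=4,fy=4,interpolation=cv2.INTER_CUBIC))
pk,pA,pH=(278,194),(490,64.),(334.5,277)
P=onz(c,pA,.04)[:2];H=onz(c,pH,.0412)[:2]
print("A",P,"H",H,"cam",ray(c,(1,1))[0])
C=np.array([.605,-.0786])
for q in(P,H): print(np.degrees(np.arctan2(*(q-C)[::-1])),np.linalg.norm(q-C))
E
```

```text
A [ 0.74942393 -0.07780504] H [ 0.45851591 -0.08109853] cam [0.59007118 0.08008664 0.37437004]
0.31537432910548874 0.1444261136014588
-179.02281970961917 0.14650539422619058
```

View pics/w2k.png

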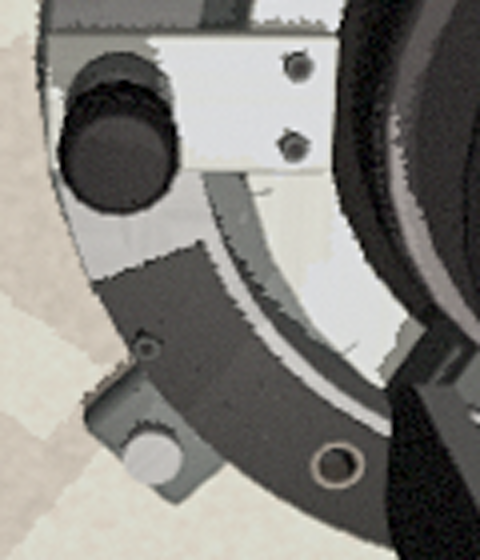

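```bash
python3 - <<'E'
from h import *
c=read_camera('wrist')
k=onz(c,(279.4,199.7),.126)[:2];A=onz(c,(490,64.),.04)[:2];H=onz(c,(333.6,275.9),.0412)[:2]
P=np.array([k,A,H]);C=least_squares(lambda c:np.linalg.norm(P-c,axis=1)-.145,P.mean(0))
an=[np.degrees(np.arctan2(*(p-C.x)[::-1])) for p in P]
print(P,C.x,C.fun,an,(an[2]-an[0])%360,(an[1]-an[0])%360)
E
```

```text
[[ 0.53041221  0.04476611]
 [ 0.74918224 -0.07886673]
 [ 0.45898124 -0.07982575]] [ 0.60408463 -0.08012186] [-1.28022818e-06  1.03045615e-04  1.03692450e-04] [np.float64(120.53669497283005), np.float64(0.4956111911096034), np.float64(179.88307825095922)] 59.34638327812917 239.95891621827957
```

```bash
python3 -c "
from h import *
delta([.5297,.0452,.268],-59)"
```

```text
shift mm [ -3.34  -6.74 136.61] rot deg [ 0.02 -0.    0.23]
```

```bash
python3 -m jog '[{"grip":0.3,"x":-3.4,"y":-6.7,"z":20,"rx":0,"ry":0,"rz":0.3},{"grip":0.3,"x":0,"y":0,"z":30,"rx":0,"ry":0,"rz":0},{"grip":0.3,"x":0,"y":0,"z":30,"rx":0,"ry":0,"rz":0},{"grip":0.3,"x":0,"y":0,"z":20,"rx":0,"ry":0,"rz":0},{"grip":0.3,"x":0,"y":0,"z":0,"rx":0,"ry":0,"rz":0},{"grip":0.3,"x":0,"y":0,"z":0,"rx":0,"ry":0,"rz":0}]' 40
python3 -c "
from h import *
st();delta([.5297,.0452,.268],-59)
c=read_camera('wrist'); cv2.imwrite('pics/w3.png',c['frame'][:,:,::-1]);st()"
```

```text
time: 2.73
eef_pos: [0.5295, 0.0449, 0.3039]
tcp_rot: [0.87, -0.493, -0.001, 0.001]
contact_force: [0.7, 0.2, 1.1]
opening: 0.703
t 2.73 p [0.5295 0.0449 0.3039] yaw -59.12 z [-2.7e-03  2.0e-04 -1.0e+00] F [0.67 0.18 1.12] open 0.703
shift mm [-0.11 -0.47 35.89] rot deg [ 0.13  0.09 -0.12]
t 2.78 p [0.5302 0.045  0.3056] yaw -59.10 z [ 9.e-04 -2.e-04 -1.e+00] F [1.03 0.02 0.35] open 0.702
```

View pics/w3.png

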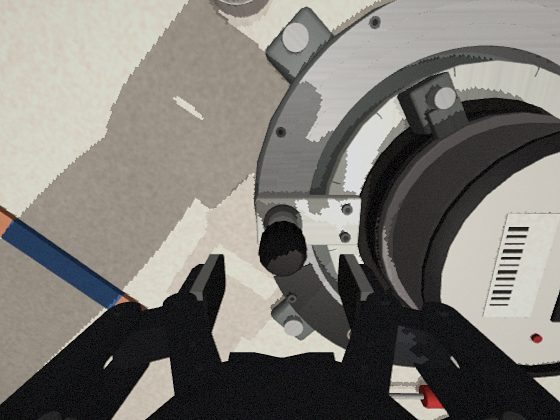

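```bash
python3 -m jog '[{"grip":0.3,"x":0,"y":0,"z":15,"rx":0,"ry":0,"rz":0},{"grip":0.3,"x":0,"y":0,"z":15,"rx":0,"ry":0,"rz":0},{"grip":0.3,"x":0,"y":0,"z":7,"rx":0,"ry":0,"rz":0},{"grip":0.3,"x":0,"y":0,"z":0,"rx":0,"ry":0,"rz":0},{"grip":0.3,"x":0,"y":0,"z":0,"rx":0,"ry":0,"rz":0},{"grip":0.3,"x":0,"y":0,"z":0,"rx":0,"ry":0,"rz":0}]'
python3 -c "
from h import *
st();delta([.5297,.0452,.268],-59)
c=read_camera('wrist'); cv2.imwrite('pics/w4.png',c['frame'][:,:,::-1])
c=read_camera('scene'); f=c['frame'][:,:,::-1];cv2.imwrite('pics/s4.png',cv2.resize(f[120:270,200:400],None,fx=4,fy=4));st()"
```

```text
time: 3.28
eef_pos: [0.5305, 0.0458, 0.2694]
tcp_rot: [0.87, -0.492, 0.001, -0.001]
contact_force: [-0.2, 0.2, -0.3]
opening: 0.697
t 3.28 p [0.5305 0.0458 0.2694] yaw -59.01 z [ 2.8e-03 -3.0e-04 -1.0e+00] F [-0.23  0.18 -0.29] open 0.697
shift mm [0.09 1.01 1.37] rot deg [-0.13 -0.1  -0.01]
t 3.38 p [0.5304 0.0459 0.2691] yaw -59.00 z [ 2.5e-03 -3.0e-04 -1.0e+00] F [-0.    0.4   0.38] open 0.701
```

View pics/w4.png

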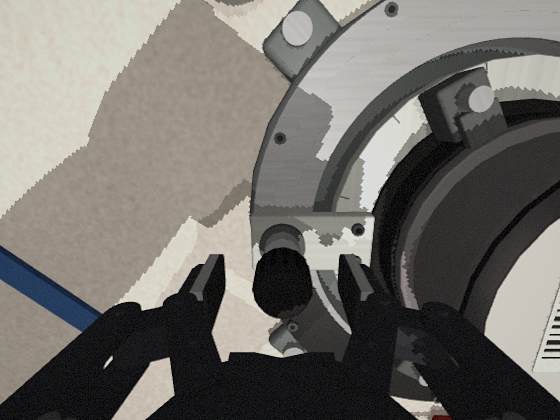

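View pics/s4.png

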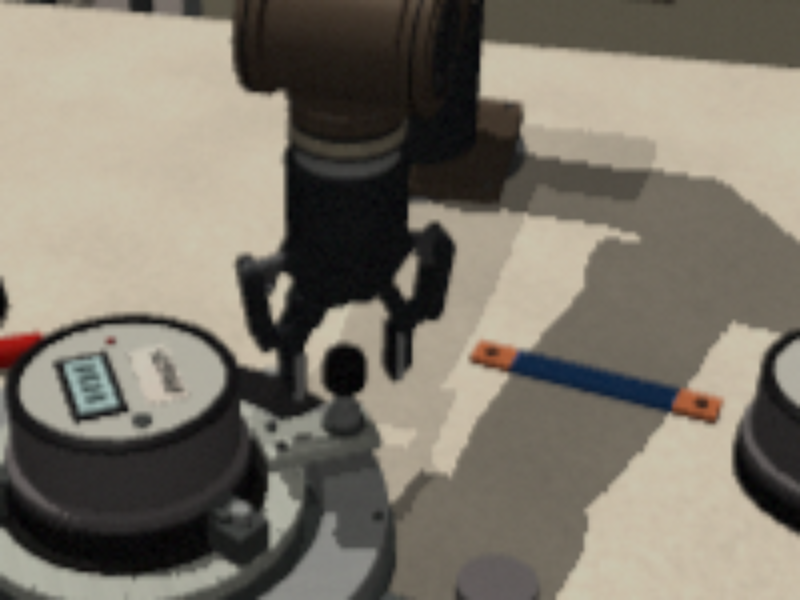

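```bash
python3 -m jog '[{"grip":0.5,"x":0,"y":1,"z":1,"rx":0,"ry":0,"rz":0},{"grip":0.6,"x":0,"y":0,"z":0,"rx":0,"ry":0,"rz":0},{"grip":0.64,"x":0,"y":0,"z":0,"rx":0,"ry":0,"rz":0},{"grip":0.66,"x":0,"y":0,"z":0,"rx":0,"ry":0,"rz":0},{"grip":0.68,"x":0,"y":0,"z":0,"rx":0,"ry":0,"rz":0},{"grip":0.7,"x":0,"y":0,"z":0,"rx":0,"ry":0,"rz":0}]' 20
python3 -c "
from h import *
st()"
```

```text
time: 3.88
eef_pos: [0.5294, 0.0449, 0.2671]
tcp_rot: [0.87, -0.492, 0.001, 0.0]
contact_force: [1.1, -4.3, 0.8]
opening: 0.316
t 3.88 p [0.5294 0.0449 0.2671] yaw -58.99 z [ 0.0014 -0.0017 -1.    ] F [ 1.11 -4.34  0.79] open 0.316
```

```bash
python3 -m jog '[{"grip":0.8,"x":0.3,"y":0,"z":0,"rx":0,"ry":0,"rz":0},{"grip":0.9,"x":0,"y":0,"z":0,"rx":0,"ry":0,"rz":0},{"grip":0.9,"x":0,"y":0,"z":0,"rx":0,"ry":0,"rz":0},{"grip":0.9,"x":0,"y":0,"z":0,"rx":0,"ry":0,"rz":0}]' 50
python3 -c "
from h import *
st()"
```

```text
time: 4.22
eef_pos: [0.5295, 0.0448, 0.2673]
tcp_rot: [0.87, -0.492, 0.001, 0.0]
contact_force: [-0.4, -5.1, 3.1]
opening: 0.314
t 4.22 p [0.5295 0.0448 0.2673] yaw -58.99 z [ 0.001  -0.0012 -1.    ] F [-0.37 -5.08  3.12] open 0.314
```

```bash
python3 -m jog '[{"grip":0.9,"x":0,"y":0,"z":-2,"rx":0,"ry":0,"rz":0},{"grip":0.9,"x":0,"y":0,"z":-2,"rx":0,"ry":0,"rz":0},{"grip":0.9,"x":0,"y":0,"z":0,"rx":0,"ry":0,"rz":0}]'
python3 -c "
from h import *
st()"
```

```text
time: 4.47
eef_pos: [0.5291, 0.0448, 0.2693]
tcp_rot: [0.87, -0.492, 0.001, -0.0]
contact_force: [6.0, -6.4, -8.9]
opening: 0.311
t 4.47 p [0.5291 0.0448 0.2693] yaw -59.00 z [ 0.002  -0.0011 -1.    ] F [ 6.   -6.45 -8.86] open 0.311
```

```bash
python3 -m jog '[{"grip":0.9,"x":0,"y":0,"z":-2.5,"rx":0,"ry":0,"rz":0},{"grip":0.9,"x":0,"y":0,"z":-2.5,"rx":0,"ry":0,"rz":0},{"grip":0.9,"x":0,"y":0,"z":-2.5,"rx":0,"ry":0,"rz":0},{"grip":0.9,"x":0,"y":0,"z":-1.5,"rx":0,"ry":0,"rz":0},{"grip":0.9,"x":0,"y":0,"z":0,"rx":0,"ry":0,"rz":0},{"grip":0.9,"x":0,"y":0,"z":0,"rx":0,"ry":0,"rz":0}]'
python3 -c "
from h import *
st()
c=read_camera('scene'); f=c['frame'][:,:,::-1];cv2.imwrite('pics/s5.png',cv2.resize(f[120:270,200:400],None,fx=4,fy=4));st()"
```

```text
time: 4.97
eef_pos: [0.529, 0.0447, 0.2772]
tcp_rot: [0.87, -0.492, 0.001, 0.0]
contact_force: [8.3, -5.9, -11.1]
opening: 0.315
t 4.97 p [0.529  0.0447 0.2772] yaw -58.98 z [ 0.0017 -0.0013 -1.    ] F [  8.27  -5.92 -11.14] open 0.315
t 5.02 p [0.529  0.0447 0.2771] yaw -58.98 z [ 0.0017 -0.0013 -1.    ] F [  7.92  -5.54 -11.04] open 0.314
```

View pics/s5.png

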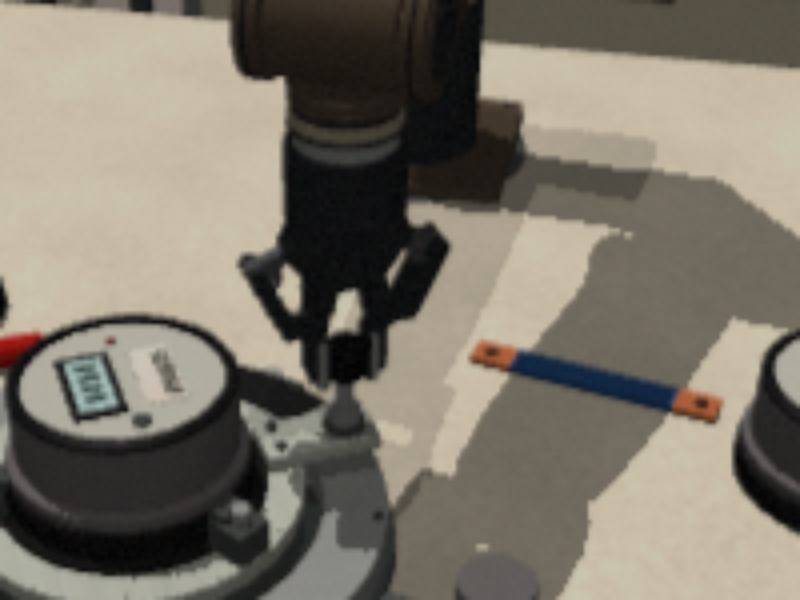

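```bash
python3 -m jog '[{"grip":0.9,"x":0.5,"y":0,"z":-2,"rx":0,"ry":0,"rz":0},{"grip":0.9,"x":0.3,"y":0,"z":-1.5,"rx":0,"ry":0,"rz":0},{"grip":0.9,"x":0,"y":0,"z":-0.5,"rx":0,"ry":0,"rz":0},{"grip":0.9,"x":0,"y":0,"z":0,"rx":0,"ry":0,"rz":0}]'
python3 -c "
from h import *
st()"
```

```text
time: 5.35
eef_pos: [0.529, 0.0443, 0.2804]
tcp_rot: [0.871, -0.492, 0.0, 0.0]
contact_force: [7.2, -3.9, -13.2]
opening: 0.312
t 5.35 p [0.529  0.0443 0.2804] yaw -58.97 z [-1.e-04 -6.e-04 -1.e+00] F [  7.25  -3.87 -13.22] open 0.312
```

```bash
python3 -m jog '[{"grip":0.9,"x":0.05,"y":2.5,"z":0,"rx":0,"ry":0,"rz":-1},{"grip":0.9,"x":0.1,"y":5.06,"z":0,"rx":0,"ry":0,"rz":-2},{"grip":0.9,"x":0.2,"y":7.59,"z":0,"rx":0,"ry":0,"rz":-3},{"grip":0.9,"x":0.2,"y":7.59,"z":0,"rx":0,"ry":0,"rz":-3},{"grip":0.9,"x":0.2,"y":7.59,"z":0,"rx":0,"ry":0,"rz":-3},{"grip":0.9,"x":0.2,"y":7.59,"z":0,"rx":0,"ry":0,"rz":-3},{"grip":0.9,"x":0.05,"y":2.5,"z":0,"rx":0,"ry":0,"rz":-1},{"grip":0.9,"x":0,"y":0,"z":0,"rx":0,"ry":0,"rz":0}]'
python3 -c "
from h import *
st();p=get_state()['eef_pos'][:2]-[.6045,-.0793];print(np.linalg.norm(p),np.degrees(np.arctan2(p[1],p[0])))"
```

```text
time: 6.02
eef_pos: [0.4976, 0.0185, 0.2808]
tcp_rot: [0.931, -0.366, 0.001, 0.0]
contact_force: [7.6, -5.5, -13.8]
opening: 0.314
t 6.02 p [0.4976 0.0185 0.2808] yaw -42.96 z [ 1.5e-03 -9.0e-04 -1.0e+00] F [  7.59  -5.48 -13.76] open 0.314
0.14490716587171384 137.52678286646335
```

```bash
python3 -m jog '[{"grip":0.9,"x":0.1,"y":5.06,"z":0,"rx":0,"ry":0,"rz":-2},{"grip":0.9,"x":0.2,"y":7.59,"z":0,"rx":0,"ry":0,"rz":-3},{"grip":0.9,"x":0.2,"y":7.59,"z":0,"rx":0,"ry":0,"rz":-3},{"grip":0.9,"x":0.2,"y":7.59,"z":0,"rx":0,"ry":0,"rz":-3},{"grip":0.9,"x":0.2,"y":7.59,"z":0,"rx":0,"ry":0,"rz":-3},{"grip":0.9,"x":0.2,"y":7.59,"z":0,"rx":0,"ry":0,"rz":-3},{"grip":0.9,"x":0.1,"y":5.06,"z":0,"rx":0,"ry":0,"rz":-2},{"grip":0.9,"x":0,"y":0,"z":0,"rx":0,"ry":0,"rz":0}]'
python3 -m jog '[{"grip":0.9,"x":0.1,"y":5.06,"z":0,"rx":0,"ry":0,"rz":-2},{"grip":0.9,"x":0.2,"y":7.59,"z":0,"rx":0,"ry":0,"rz":-3},{"grip":0.9,"x":0.2,"y":7.59,"z":0,"rx":0,"ry":0,"rz":-3},{"grip":0.9,"x":0.2,"y":7.59,"z":0,"rx":0,"ry":0,"rz":-3},{"grip":0.9,"x":0.2,"y":7.59,"z":0,"rx":0,"ry":0,"rz":-3},{"grip":0.9,"x":0.1,"y":5.06,"z":0,"rx":0,"ry":0,"rz":-2},{"grip":0.9,"x":0.05,"y":2.5,"z":0,"rx":0,"ry":0,"rz":-1},{"grip":0.9,"x":0,"y":0,"z":0,"rx":0,"ry":0,"rz":0}]'
python3 -c "
from h import *
st();p=get_state()['eef_pos'][:2]-[.6045,-.0793];print(np.linalg.norm(p),np.degrees(np.arctan2(p[1],p[0])))
c=read_camera('wrist'); cv2.imwrite('pics/w6.png',c['frame'][:,:,::-1])
c=read_camera('top'); f=c['frame'][:,:,::-1];cv2.imwrite('pics/t6.png',cv2.resize(f[125:265,235:385],None,fx=4.2,fy=4.2,interpolation=cv2.INTER_CUBIC))"
```

```text
time: 6.68
eef_pos: [0.4717, -0.0214, 0.2813]
tcp_rot: [0.978, -0.208, 0.002, -0.0]
contact_force: [9.7, -5.9, -14.0]
opening: 0.312
time: 7.35
eef_pos: [0.4606, -0.062, 0.2814]
tcp_rot: [0.998, -0.062, 0.002, -0.001]
contact_force: [11.1, -2.8, -13.8]
opening: 0.313
t 7.35 p [ 0.4606 -0.062   0.2814] yaw -7.15 z [ 0.0046  0.0021 -1.    ] F [ 11.13  -2.84 -13.83] open 0.313
0.14495478268872505 173.1384758788439
```

View pics/w6.png

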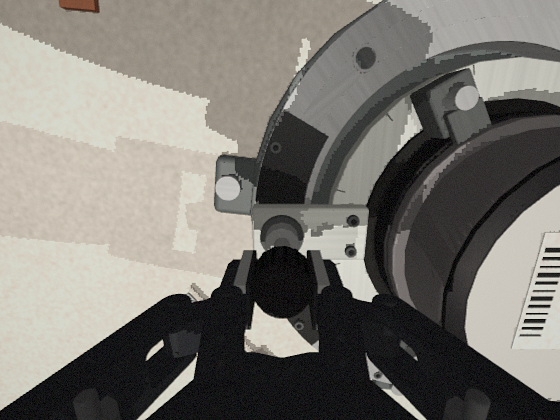

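View pics/t6.png

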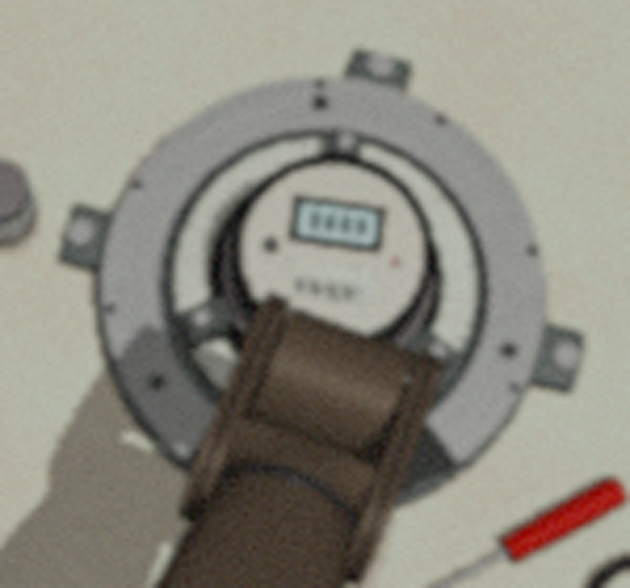

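```bash
python3 -m jog '[{"grip":0.9,"x":0.9,"y":3.8,"z":0.5,"rx":0,"ry":0,"rz":-1.5},{"grip":0.9,"x":0.5,"y":2.5,"z":0.5,"rx":0,"ry":0,"rz":-1},{"grip":0.9,"x":0,"y":0,"z":0.5,"rx":0,"ry":0,"rz":0},{"grip":0.9,"x":0,"y":0,"z":0,"rx":0,"ry":0,"rz":0}]'
python3 -c "
from h import *
st()"
```

```text
time: 7.78
eef_pos: [0.4607, -0.0679, 0.2793]
tcp_rot: [0.999, -0.041, 0.001, -0.001]
contact_force: [7.1, -2.2, -13.5]
opening: 0.314
t 7.78 p [ 0.4607 -0.0679  0.2793] yaw -4.66 z [ 0.0013  0.0029 -1.    ] F [  7.05  -2.21 -13.47] open 0.314
```

```bash
for i in 1; do python3 -m jog '[{"grip":0.9,"x":0,"y":0,"z":0.3,"rx":0,"ry":0,"rz":0},{"grip":0.9,"x":0,"y":0,"z":0.2,"rx":0,"ry":0,"rz":0}]'; python3 -m jog '[{"grip":0.9,"x":0,"y":0,"z":0.3,"rx":0,"ry":0,"rz":0},{"grip":0.9,"x":0,"y":0,"z":0,"rx":0,"ry":0,"rz":0}]'; done
```

```text
time: 7.95
eef_pos: [0.4607, -0.0679, 0.2789]
tcp_rot: [0.999, -0.041, 0.001, -0.001]
contact_force: [7.5, -2.3, -12.0]
opening: 0.31
time: 8.12
eef_pos: [0.4607, -0.0679, 0.2786]
tcp_rot: [0.999, -0.041, 0.001, -0.001]
contact_force: [6.4, -1.5, -13.1]
opening: 0.311
```

```bash
python3 -m jog '[{"grip":0.9,"x":0,"y":0,"z":0.3,"rx":0,"ry":0,"rz":0},{"grip":0.9,"x":0,"y":0,"z":0,"rx":0,"ry":0,"rz":0}]'
```

```text
time: 8.28
eef_pos: [0.4607, -0.0679, 0.2784]
tcp_rot: [0.999, -0.041, 0.001, -0.001]
contact_force: [6.7, -2.2, -12.8]
opening: 0.312
```

```bash
python3 -m jog '[{"grip":0.9,"x":0,"y":0,"z":0.3,"rx":0,"ry":0,"rz":0},{"grip":0.9,"x":0,"y":0,"z":0,"rx":0,"ry":0,"rz":0}]'; python3 -c "
from h import *
st()"
```

```text
time: 8.45
eef_pos: [0.4607, -0.0679, 0.2781]
tcp_rot: [0.999, -0.041, 0.001, -0.001]
contact_force: [7.3, -2.4, -12.7]
opening: 0.316
t 8.45 p [ 0.4607 -0.0679  0.2781] yaw -4.66 z [ 0.0012  0.0026 -1.    ] F [  7.25  -2.39 -12.75] open 0.316
```

```bash
python3 -m jog '[{"grip":0.9,"x":0,"y":0,"z":0.3,"rx":0,"ry":0,"rz":0},{"grip":0.9,"x":0,"y":0,"z":0,"rx":0,"ry":0,"rz":0}]'
```

```text
time: 8.62
eef_pos: [0.4607, -0.0679, 0.2778]
tcp_rot: [0.999, -0.041, 0.001, -0.001]
contact_force: [7.2, -2.5, -12.6]
opening: 0.309
```

```bash
python3 -m jog '[{"grip":0.9,"x":0,"y":0,"z":0.3,"rx":0,"ry":0,"rz":0},{"grip":0.9,"x":0,"y":0,"z":0,"rx":0,"ry":0,"rz":0}]'
```

```text
time: 8.78
eef_pos: [0.4607, -0.0679, 0.2775]
tcp_rot: [0.999, -0.041, 0.001, -0.001]
contact_force: [6.2, -2.4, -12.3]
opening: 0.312
```

```bash
python3 -m jog '[{"grip":0.9,"x":0,"y":0,"z":0.3,"rx":0,"ry":0,"rz":0},{"grip":0.9,"x":0,"y":0,"z":0,"rx":0,"ry":0,"rz":0}]'
```

```text
time: 8.95
eef_pos: [0.4607, -0.0679, 0.2773]
tcp_rot: [0.999, -0.041, 0.0, -0.001]
contact_force: [6.9, -2.5, -11.5]
opening: 0.313
```

```bash
python3 -m jog '[{"grip":0.9,"x":0,"y":0,"z":0.3,"rx":0,"ry":0,"rz":0},{"grip":0.9,"x":0,"y":0,"z":0,"rx":0,"ry":0,"rz":0}]'
```

```text
time: 9.12
eef_pos: [0.4607, -0.0679, 0.2773]
tcp_rot: [0.999, -0.041, 0.0, -0.001]
contact_force: [4.7, -1.7, -9.6]
opening: 0.312
```

```bash
python3 -m jog '[{"grip":0.9,"x":0,"y":0,"z":0.3,"rx":0,"ry":0,"rz":0},{"grip":0.9,"x":0,"y":0,"z":0,"rx":0,"ry":0,"rz":0}]'
```

```text
time: 9.28
eef_pos: [0.4608, -0.0679, 0.2772]
tcp_rot: [0.999, -0.041, 0.0, -0.001]
contact_force: [4.7, -2.0, -8.9]
opening: 0.31
```

```bash
python3 -m jog '[{"grip":0.9,"x":0,"y":0,"z":0.3,"rx":0,"ry":0,"rz":0},{"grip":0.9,"x":0,"y":0,"z":0,"rx":0,"ry":0,"rz":0}]'
```

```text
time: 9.45
eef_pos: [0.4608, -0.0679, 0.2772]
tcp_rot: [0.999, -0.04, 0.0, -0.001]
contact_force: [5.2, -0.5, -10.4]
opening: 0.314
```

```bash
python3 -m jog '[{"grip":0.9,"x":0,"y":0,"z":0.4,"rx":0,"ry":0,"rz":0},{"grip":0.9,"x":0,"y":0,"z":0,"rx":0,"ry":0,"rz":0}]'
```

```text
time: 9.62
eef_pos: [0.4609, -0.068, 0.2773]
tcp_rot: [0.999, -0.04, 0.0, -0.001]
contact_force: [5.2, 0.2, -10.5]
opening: 0.313
```

```bash
python3 -m jog '[{"grip":0.9,"x":0,"y":0,"z":0.4,"rx":0,"ry":0,"rz":0},{"grip":0.9,"x":0,"y":0,"z":0,"rx":0,"ry":0,"rz":0}]'
```

```text
time: 9.78
eef_pos: [0.4609, -0.068, 0.2772]
tcp_rot: [0.999, -0.04, -0.0, -0.001]
contact_force: [5.9, 0.8, -10.3]
opening: 0.315
```

```bash
python3 -m jog '[{"grip":0.9,"x":0,"y":0,"z":0.4,"rx":0,"ry":0,"rz":0},{"grip":0.9,"x":0,"y":0,"z":0,"rx":0,"ry":0,"rz":0}]'
```

```text
time: 9.95
eef_pos: [0.461, -0.068, 0.2772]
tcp_rot: [0.999, -0.04, -0.0, -0.001]
contact_force: [4.4, 2.1, -9.9]
opening: 0.313
```

```bash
python3 -c "
from h import *
st();s=get_state();print(s['qpos'].round(4),s['joint_efforts'].round(2),s['wrist_torque'].round(3))
c=read_camera('scene'); f=c['frame'][:,:,::-1];cv2.imwrite('pics/s7.png',cv2.resize(f[150:270,180:340],None,fx=5,fy=5,interpolation=cv2.INTER_CUBIC));st()
c=read_camera('wrist'); cv2.imwrite('pics/w7.png',c['frame'][:,:,::-1])"
```

```text
t 9.95 p [ 0.461  -0.068   0.2772] yaw -4.55 z [-3.0e-04  2.2e-03 -1.0e+00] F [ 4.42  2.14 -9.91] open 0.313
[-0.3651 -0.03    2.1788  0.0023  0.9939 -0.2869] [ -0.86 -27.75 -27.41  -0.92   1.07  -0.41] [ 0.253 -0.929 -0.436]
t 10.00 p [ 0.461  -0.068   0.2772] yaw -4.55 z [-3.0e-04  2.1e-03 -1.0e+00] F [ 4.91  2.3  -9.65] open 0.312
```

View pics/s7.png

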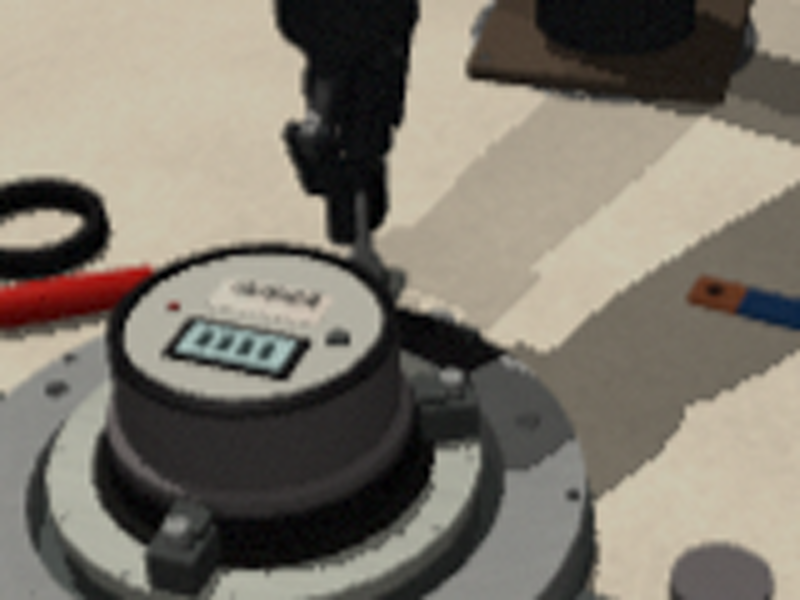

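View pics/w7.png

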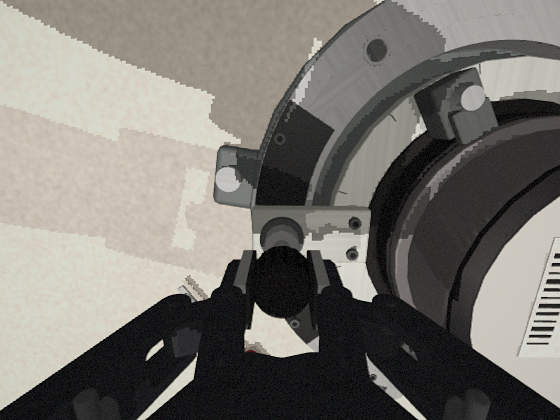

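```bash
python3 -m jog '[{"grip":0.9,"x":0,"y":0,"z":0.8,"rx":0,"ry":0,"rz":0},{"grip":0.9,"x":0,"y":0,"z":0,"rx":0,"ry":0,"rz":0}]';python3 -c "
from h import *
s=get_state();print(s['qpos'].round(4),s['joint_efforts'].round(2),s['wrist_torque'].round(3))"
```

```text
time: 10.22
eef_pos: [0.4611, -0.0681, 0.277]
tcp_rot: [0.999, -0.039, -0.0, -0.001]
contact_force: [3.6, 2.6, -6.2]
opening: 0.315
[-3.6520e-01 -2.9400e-02  2.1785e+00  1.6000e-03  9.9380e-01 -2.8710e-01] [ -1.35 -26.44 -27.    -1.02   0.56  -0.38] [ 0.45  -0.631 -0.418]
```

```bash
python3 -m jog '[{"grip":0.9,"x":0,"y":0,"z":0.5,"rx":0,"ry":0,"rz":0},{"grip":0.9,"x":0,"y":0,"z":0,"rx":0,"ry":0,"rz":0}]'
```

```text
time: 10.38
eef_pos: [0.4612, -0.0682, 0.2769]
tcp_rot: [0.999, -0.039, -0.0, -0.001]
contact_force: [1.4, 5.2, -2.4]
opening: 0.314
```

```bash
python3 -m jog '[{"grip":0.65,"x":0,"y":0,"z":0,"rx":0,"ry":0,"rz":0},{"grip":0.6,"x":0,"y":0,"z":0,"rx":0,"ry":0,"rz":0},{"grip":0.5,"x":0,"y":0,"z":0,"rx":0,"ry":0,"rz":0},{"grip":0.5,"x":0,"y":0,"z":0,"rx":0,"ry":0,"rz":0}]'; python3 -c "
from h import *
st()
c=read_camera('wrist'); cv2.imwrite('pics/w8.png',c['frame'][:,:,::-1])"
```

```text
time: 10.72
eef_pos: [0.4614, -0.069, 0.2772]
tcp_rot: [0.999, -0.039, 0.0, 0.001]
contact_force: [-0.2, -0.2, 0.2]
opening: 0.497
t 10.72 p [ 0.4614 -0.069   0.2772] yaw -4.45 z [ 4.0e-04 -1.4e-03 -1.0e+00] F [-0.24 -0.21  0.22] open 0.497
```

View pics/w8.png

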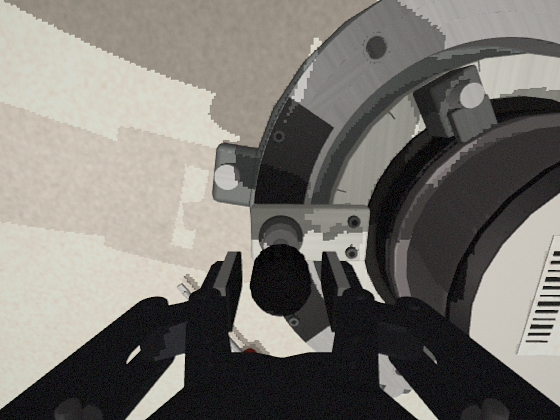

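```bash
python3 -m jog '[{"grip":0.45,"x":0,"y":0,"z":-2,"rx":0,"ry":0,"rz":6},{"grip":0.45,"x":0,"y":0,"z":0,"rx":0,"ry":0,"rz":7},{"grip":0.45,"x":0,"y":0,"z":0,"rx":0,"ry":0,"rz":7},{"grip":0.45,"x":0,"y":0,"z":0,"rx":0,"ry":0,"rz":7},{"grip":0.45,"x":0,"y":0,"z":0,"rx":0,"ry":0,"rz":7},{"grip":0.45,"x":0,"y":0,"z":0,"rx":0,"ry":0,"rz":7},{"grip":0.45,"x":0,"y":0,"z":0,"rx":0,"ry":0,"rz":7}]';python3 -m jog '[{"grip":0.45,"x":0,"y":0,"z":0,"rx":0,"ry":0,"rz":6},{"grip":0.45,"x":0,"y":0,"z":0,"rx":0,"ry":0,"rz":7},{"grip":0.45,"x":0,"y":0,"z":0,"rx":0,"ry":0,"rz":7},{"grip":0.45,"x":0,"y":0,"z":0,"rx":0,"ry":0,"rz":7},{"grip":0.45,"x":0,"y":0,"z":0,"rx":0,"ry":0,"rz":7},{"grip":0.45,"x":0,"y":0,"z":0,"rx":0,"ry":0,"rz":7},{"grip":0.45,"x":0,"y":0,"z":0,"rx":0,"ry":0,"rz":0}]'; python3 -c "
from h import *
st()
c=read_camera('wrist'); cv2.imwrite('pics/w9.png',c['frame'][:,:,::-1])
st()"
```

```text
time: 11.35
eef_pos: [0.4612, -0.0688, 0.2787]
tcp_rot: [0.896, -0.445, 0.0, 0.0]
contact_force: [0.2, 0.6, 0.2]
opening: 0.551
time: 11.93
eef_pos: [0.4612, -0.0687, 0.2787]
tcp_rot: [-0.685, 0.729, -0.0, -0.0]
contact_force: [-0.1, 0.6, 0.4]
opening: 0.548
t 11.93 p [ 0.4612 -0.0687  0.2787] yaw -93.60 z [-0.e+00 -6.e-04 -1.e+00] F [-0.05  0.64  0.4 ] open 0.548
t 11.98 p [ 0.4612 -0.0687  0.2787] yaw -93.34 z [-0.e+00 -5.e-04 -1.e+00] F [ 0.11  0.19 -0.42] open 0.553
```

View pics/w9.png

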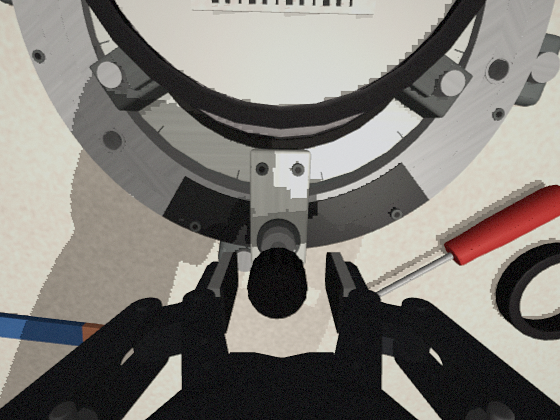

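```bash
python3 -m jog '[{"grip":0.45,"x":2,"y":0,"z":0,"rx":0,"ry":0,"rz":-0.8},{"grip":0.45,"x":2,"y":0,"z":0,"rx":0,"ry":0,"rz":-0.8},{"grip":0.45,"x":1,"y":0,"z":0,"rx":0,"ry":0,"rz":-0.4},{"grip":0.45,"x":1,"y":0,"z":0,"rx":0,"ry":0,"rz":-0.4},{"grip":0.45,"x":0,"y":0,"z":0,"rx":0,"ry":0,"rz":0}]'
```

```text
time: 12.4
eef_pos: [0.4609, -0.0748, 0.2785]
tcp_rot: [-0.701, 0.714, -0.0, -0.0]
contact_force: [-0.7, 0.3, 0.1]
opening: 0.55
```

```bash
python3 -m jog '[{"grip":0.45,"x":1,"y":0,"z":0,"rx":0,"ry":0,"rz":-0.4},{"grip":0.45,"x":0,"y":0,"z":0,"rx":0,"ry":0,"rz":0}]'
```

```text
time: 12.57
eef_pos: [0.4609, -0.0757, 0.2785]
tcp_rot: [-0.703, 0.711, -0.0, -0.0]
contact_force: [-0.2, -0.2, 0.0]
opening: 0.545
```

```bash
python3 -m jog '[{"grip":0.45,"x":1,"y":0,"z":0,"rx":0,"ry":0,"rz":-0.4},{"grip":0.45,"x":0,"y":0,"z":0,"rx":0,"ry":0,"rz":0}]'
```

```text
time: 12.73
eef_pos: [0.4609, -0.0765, 0.2785]
tcp_rot: [-0.705, 0.709, 0.0, 0.0]
contact_force: [0.5, 0.3, -0.7]
opening: 0.549
```

```bash
python3 -m jog '[{"grip":0.45,"x":1,"y":0,"z":0,"rx":0,"ry":0,"rz":-0.4},{"grip":0.45,"x":0,"y":0,"z":0,"rx":0,"ry":0,"rz":0}]'
```

```text
time: 12.9
eef_pos: [0.4609, -0.0771, 0.2784]
tcp_rot: [0.708, -0.707, -0.001, -0.001]
contact_force: [1.8, 5.1, -0.5]
opening: 0.552
```

```bash
python3 -m jog '[{"grip":0.45,"x":1,"y":0,"z":0,"rx":0,"ry":0,"rz":-0.4},{"grip":0.45,"x":0,"y":0,"z":0,"rx":0,"ry":0,"rz":0}]'
```

```text
time: 13.07
eef_pos: [0.461, -0.0776, 0.2784]
tcp_rot: [0.71, -0.704, -0.001, -0.002]
contact_force: [1.1, 7.7, 0.7]
opening: 0.549
```

```bash
python3 -m jog '[{"grip":0.45,"x":1,"y":0,"z":0,"rx":0,"ry":0,"rz":-0.4},{"grip":0.45,"x":0,"y":0,"z":0,"rx":0,"ry":0,"rz":0}]'
```

```text
time: 13.23
eef_pos: [0.4609, -0.0785, 0.2784]
tcp_rot: [0.712, -0.702, -0.001, -0.002]
contact_force: [1.9, 8.3, 0.3]
opening: 0.548
```

```bash
python3 -m jog '[{"grip":0.45,"x":1,"y":0,"z":0,"rx":0,"ry":0,"rz":-0.4},{"grip":0.45,"x":0,"y":0,"z":0,"rx":0,"ry":0,"rz":0}]'; python3 -c "
from h import *
st()
c=read_camera('wrist'); cv2.imwrite('pics/w10.png',c['frame'][:,:,::-1])
st()"
```

```text
time: 13.4
eef_pos: [0.4609, -0.0798, 0.2783]
tcp_rot: [0.715, -0.699, -0.001, -0.001]
contact_force: [0.2, 4.3, 2.0]
opening: 0.55
t 13.40 p [ 0.4609 -0.0798  0.2783] yaw -88.69 z [ 1.0e-04  2.4e-03 -1.0e+00] F [0.2  4.34 1.97] open 0.550
t 13.45 p [ 0.461  -0.08    0.2785] yaw -88.68 z [ 2.0e-04  1.5e-03 -1.0e+00] F [ 0.45  3.52 -0.02] open 0.553
```

View pics/w10.png

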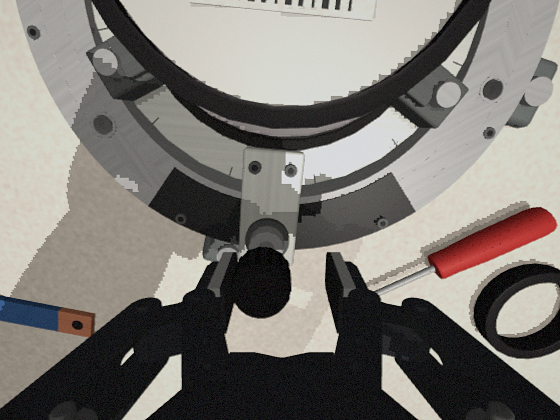

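```bash
python3 -m jog '[{"grip":0.45,"x":1,"y":0,"z":0,"rx":0,"ry":0,"rz":-0.4},{"grip":0.45,"x":0,"y":0,"z":0,"rx":0,"ry":0,"rz":0}]'
```

```text
time: 13.62
eef_pos: [0.461, -0.0811, 0.2785]
tcp_rot: [0.718, -0.697, -0.001, -0.001]
contact_force: [1.7, 4.6, 0.9]
opening: 0.552
```

```bash
python3 -m jog '[{"grip":0.45,"x":1,"y":0,"z":0,"rx":0,"ry":0,"rz":-0.4},{"grip":0.45,"x":0,"y":0,"z":0,"rx":0,"ry":0,"rz":0}]'
```

```text
time: 13.78
eef_pos: [0.4609, -0.0822, 0.2783]
tcp_rot: [0.72, -0.694, -0.001, -0.0]
contact_force: [-0.0, 3.6, 0.4]
opening: 0.551
```

```bash
python3 -m jog '[{"grip":0.45,"x":1,"y":0,"z":0,"rx":0,"ry":0,"rz":-0.4},{"grip":0.45,"x":0,"y":0,"z":0,"rx":0,"ry":0,"rz":0}]'
```

```text
time: 13.95
eef_pos: [0.461, -0.084, 0.2786]
tcp_rot: [0.723, -0.691, 0.001, 0.001]
contact_force: [-0.0, 0.5, 1.0]
opening: 0.552
```

```bash
python3 -m jog '[{"grip":0.45,"x":1,"y":0,"z":0,"rx":0,"ry":0,"rz":-0.4},{"grip":0.45,"x":0,"y":0,"z":0,"rx":0,"ry":0,"rz":0}]'
```

```text
time: 14.12
eef_pos: [0.4611, -0.0851, 0.2787]
tcp_rot: [0.725, -0.689, 0.0, 0.0]
contact_force: [0.3, -0.7, -0.4]
opening: 0.554
```

```bash
python3 -c "
from h import *
c=read_camera('wrist'); cv2.imwrite('pics/w11.png',c['frame'][:,:,::-1])
c=read_camera('scene'); f=c['frame'][:,:,::-1];cv2.imwrite('pics/s11.png',cv2.resize(f[150:270,180:340],None,fx=5,fy=5,interpolation=cv2.INTER_CUBIC));st()"
```

```text
t 14.22 p [ 0.4611 -0.0849  0.2786] yaw -87.11 z [ 1.e-04 -6.e-04 -1.e+00] F [ 0.35 -0.81  0.15] open 0.546
```

View pics/w11.png

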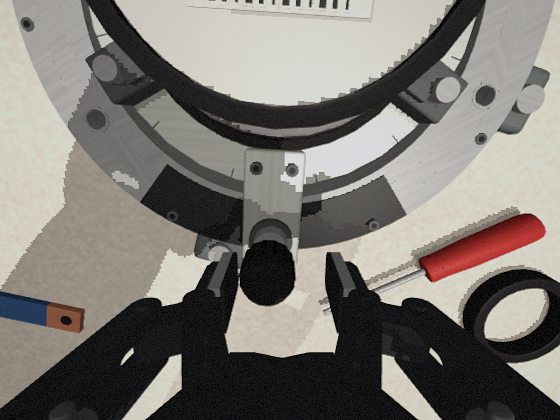

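View pics/s11.png

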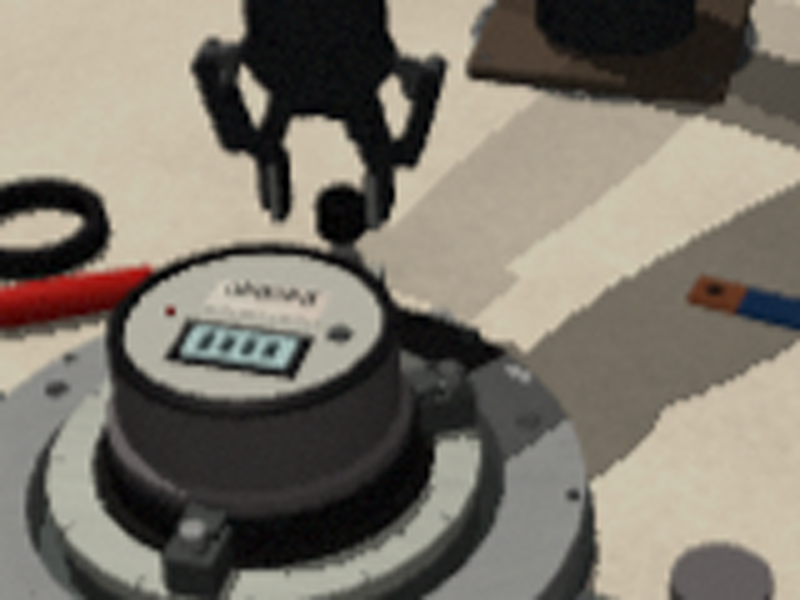

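```bash
python3 -m jog '[{"grip":0.4,"x":-3,"y":0,"z":0,"rx":0,"ry":0,"rz":0},{"grip":0.4,"x":-3,"y":0,"z":0,"rx":0,"ry":0,"rz":0},{"grip":0.4,"x":0,"y":0,"z":-15,"rx":0,"ry":0,"rz":0},{"grip":0.4,"x":0,"y":0,"z":-30,"rx":0,"ry":0,"rz":0},{"grip":0.4,"x":0,"y":0,"z":-30,"rx":0,"ry":0,"rz":0},{"grip":0.4,"x":0,"y":0,"z":-30,"rx":0,"ry":0,"rz":0},{"grip":0.4,"x":0,"y":0,"z":-20,"rx":0,"ry":0,"rz":0},{"grip":0.4,"x":0,"y":0,"z":0,"rx":0,"ry":0,"rz":0}]'; python3 -c "
from h import *
st()
c=read_camera('wrist'); cv2.imwrite('pics/w12.png',c['frame'][:,:,::-1])
c=read_camera('scene'); f=c['frame'][:,:,::-1];cv2.imwrite('pics/s12.png',cv2.resize(f[170:250,210:300],None,fx=7,fy=7,interpolation=cv2.INTER_CUBIC));st()"
```

```text
time: 14.88
eef_pos: [0.4617, -0.0786, 0.4093]
tcp_rot: [0.725, -0.689, 0.005, -0.002]
contact_force: [-0.8, -0.3, 1.3]
opening: 0.6
t 14.88 p [ 0.4617 -0.0786  0.4093] yaw -87.08 z [ 0.0098 -0.0041 -0.9999] F [-0.84 -0.26  1.3 ] open 0.600
t 14.98 p [ 0.4607 -0.0783  0.4041] yaw -87.08 z [ 1.6e-03 -7.0e-04 -1.0e+00] F [-0.93  0.69 -0.54] open 0.598
```

View pics/w12.png

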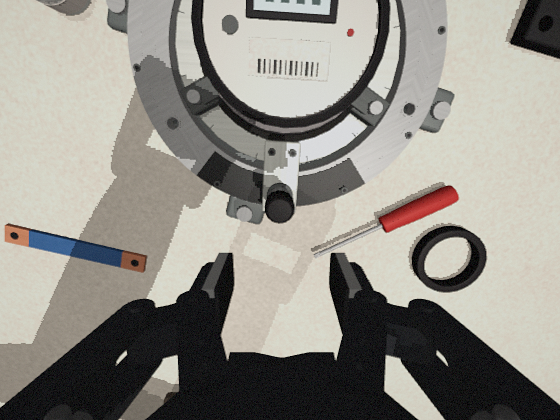

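View pics/s12.png

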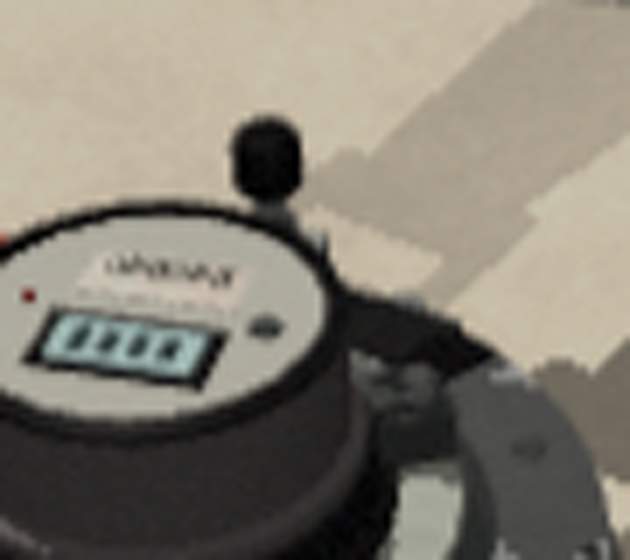

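```bash
python3 - <<'E'
from h import *
def blob(c,box):
    x0,x1,y0,y1=box; g=cv2.cvtColor(c['frame'],cv2.COLOR_RGB2GRAY)[y0:y1,x0:x1]
    n,l,s,ce=cv2.connectedComponentsWithStats((g<45).astype(np.uint8))
    i=1+s[1:,4].argmax(); print(s[i],s[i,:2]+[x0,y0]); return s[i,:2]+np.array([x0,y0])+(s[i,2:4]-1)/2
w=read_camera('wrist'); s=read_camera('scene')
bw=blob(w,(255,305,175,230)); bs=blob(s,(238,260,180,200)); print(bw,bs)
k,e=two(w,bw,s,bs);print(k,e)
C=np.array([.6045,-.0793]);d=k[:2]-C;print(np.linalg.norm(d),np.degrees(np.arctan2(d[1],d[0]))%360-121.2)
a=np.radians(121.2+58.8)
for h in(.112,.122): 
    X=np.r_[C+.145*np.array([np.cos(a),np.sin(a)]),h]; print(h,proj(w,X),proj(s,X))
# before: home in first scene image
f=cv2.imread('pics/scene0.png')[:,:,::-1]; b0=blob(dict(frame=f),(278,296,200,222)); a0=np.radians(121.2)
for h in(.112,.122): print(h,b0,proj(s,np.r_[C+.145*np.array([np.cos(a0),np.sin(a0)]),h]))
E
```

```text
[ 11  13  30  33 428] [266 188]
[ 6  7  9 12 89] [244 187]
[280.5 204. ] [248.  192.5]
[ 0.46024134 -0.0771551   0.11363856] 0.0010350390374061784
0.14427460082724172 57.948165325291185
0.112 [282.22493765 204.56467028] [247.183869   192.79868677]
0.122 [282.27284606 207.66597478] [247.00063543 189.76546102]
[  3   7  10  12 104] [281 207]
0.112 [285.5 212.5] [285.42719408 212.42114875]
0.122 [285.5 212.5] [285.44385242 209.26375315]
```

```bash
python3 - <<'E'
from h import *
C=np.array([.6045,-.0793])
def edge(g,u,v):  # first half crossing from above, averaged over 3 central columns
    r=[]
    for du in(-1,0,1):
        col=g[v-16:v+1,int(round(u))+du].astype(float); hi=np.median(col[:7]);lo=col[-3:].min();m=(hi+lo)/2
        i=np.where((col[:-1]>=m)&(col[1:]<m))[0][-1]; r.append(v-16+i+(col[i]-m)/(col[i]-col[i+1]))
    return np.mean(r)
s=read_camera('scene'); G=np.mean([cv2.cvtColor(read_camera('scene')['frame'],cv2.COLOR_RGB2GRAY) for _ in range(6)],0)
g0=cv2.cvtColor(cv2.imread('pics/scene0.png'),cv2.COLOR_BGR2GRAY)
for nm,g,a in(("start",g0,121.2),("now lo",G,121.2+58),("now hi",G,121.2+58.8)):
    a=np.radians(a);X=np.r_[C+.145*np.array([np.cos(a),np.sin(a)]),.112];u,v=proj(s,X); e=edge(g,u,int(round(v)))
    print(nm,u,v,"edge",e,"edge-centre",e-v,"px/mm",v-proj(s,X+[0,0,.001])[1])
st()
E
```

```text
start 285.4271940794502 212.42114874614774 edge 206.16358093126385 edge-centre -6.257567814883885 px/mm 0.3141572117508815
now lo 247.8782221962827 192.88399975634428 edge 186.4422198793352 edge-centre -6.441779877009083 px/mm 0.30197369944198726
now hi 247.1838689999864 192.79868676511256 edge 186.49515999477526 edge-centre -6.3035267703372995 px/mm 0.3019108142717357
t 15.43 p [ 0.4607 -0.0786  0.4028] yaw -87.10 z [-1.2e-03  5.0e-04 -1.0e+00] F [ 0.11 -0.13  0.75] open 0.600
```

```bash
python3 -c "
from h import *
sign_off()"
```

```text
Traceback (most recent call last):
NameError: name 'sign_off' is not defined
```

```bash
python3 -c "
from plant import sign_off
print(sign_off())"
```

```text
the job is handed in; nothing more can be done
None
```

The table is indexed one stop counter-clockwise, with the pin down in the stop plate's hole, and the job is handed in at about 15 s of the 72 s allowed. `sign_off()` gave no verdict.

**What I did:** I gripped the knob with the jaws along the radius and pulled it up about 13 mm. I swung the table 54.5° and lowered the pin gently onto the stop plate. Then I let go, turned the jaws crosswise, and nudged the knob along in 1 mm steps. The push rose to about 8 N, then fell to zero as the pin dropped into the hole. I then opened clear and lifted the gripper away.

**Last checks:**
- **Pin depth:** the knob's top edge in the scene camera puts it 0.2–0.6 mm from its starting height. A two-view measurement gave a knob height of 113.6 mm against 112.8 mm at the start. Both are inside the 2 mm limit.
- **Table angle:** about 58° (1.01 rad). My sightings of the plate's hole disagreed slightly, 58.3° from the top camera and 59.3° from the wrist camera, but either is well inside the allowed range.
- **Robot:** it stood clear, with the measured force near zero.

**Not measured:**
- **Pin load:** I judged it only from the wrist force. The peak was about 12 N from the spring plus the 8 N push at the knob, and I did not read the pin's contact force itself.
- **Lowering onto the plate:** the vertical force hardly changed over several small steps before it responded. I did not find out why.
- **Loose things on the bench:** I saw no contact with them in the pictures but did not measure their positions again.

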